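# Stir the polishing beads, then unhitch the stirring arm and hold it up

### The arm

A 6-joint arm with a two-finger parallel gripper is mounted at the origin on the work surface; the furniture and walls round the work are solid. World frame = base frame: x ahead of the robot, y to its left, z up, the work surface at z = 0. Lengths are in m, angles in rad, forces in N, time in s.
With the tool pointing down it reaches from about 0.325 to 0.875 m from the base axis. Payload 4.4 kg.
Tool frame: the origin (TCP) lies on the centre line of the jaws, within the pads' length; the fingertips stand nose_length ahead of it and the grasp point (between the pads) is the TCP (nose_length is the distance from the TCP to the fingertips, in m); z points along the fingers, y is the line along which they close (so a half turn about z gives the same grasp; the last joint's range is limited). The gripper opens to 85 mm and grips with 20 to 120 N. Pads are 22 mm wide; open, the fingers measure 114 mm over their backs; the gripper's body (76 mm by 85 mm) begins 54 mm behind the grasp point. The pads swing forward as they close: fully open they stand 13 mm farther back than shut.
Start: joints at [1.196, 0.207, 1.542, -0, 1.393, -0.15], TCP at [0.128, 0.561, 0.25] pointing down, gripper open.
Joint ranges: [-2.73, 2.73], [-0.86, 2.22], [0.23, 2.46], [-1.11, 4.25], [0.08, 2.63], [-2.82, 2.82]. Speed limits (rad/s): [2.79, 2.79, 3.14, 3.14, 3.14, 3.14].

### API

Orientations are given as a 3x3 rotation matrix whose columns are the frame's x, y, z axes.
In Python, from bench import * gives the robot as it stands.
- The arm moves only by the tool arm_command, never from a script. Its argument "commands" is a list of rows, each an object with "claw": the finger opening in m, from 0 to 0.0854; "xyz": the shift along the tool's x, y, z in m, a list of three; "twist": the turn, a rotation vector about the tool's x, y, z in degrees, a list of three. In form: [{"claw": claw, "xyz": [tx, ty, tz], "twist": [wx, wy, wz]}, ...]. A call has 1 to 12 rows; each row is the pose to reach, as a shift and turn from the pose commanded when the call began, along the tool's axes at that moment; what a row does not reach only later rows make up. A row lasts 1/10 s, in which the tool goes at most 50 mm and 8.59 degrees, less where a joint would pass 70% of its speed; a pose out of reach is approached as far as the arm can. A call with a gripper value outside its range is refused whole. The fingers move at their own pace and stop on an object; the grip force is fixed at half the most. Time passes only in rows, so rows that repeat a pose let the fingers close. It gives the time, the measured TCP pose, the force, the opening and the grip force at its end, in the units of the state.
- read_state(): the state, without advancing time (a new reading comes with each control period).
- get_image(name): name is "scene" or "top" or "wrist"; returns (picture, depth): 480x640x3 uint8, blue, green, red; 480x640 float32, m along the optical axis (not along the pixel's ray), 0 where there is no reading.
- camera_params(name): a dict with "fx", "fy", "cx", "cy" (pixels), "rvec" (rotation vector, rad) and "tvec" (3), from world to camera coordinates, as OpenCV has them; the wrist camera has in their place "hand_eye" (4x4, takes a point from camera to tool coordinates, whose origin is the TCP and whose axes are the flange's). Camera axes: x right, y down, z forward; pixel columns grow to the right and rows downward; lengths in m; the calibration is good to about 2 mm. A picture is of the moment at which its call begins: read the wrist's pose just before it. camera_params takes no time and is no camera call.
- close_job(): hands the job in; it is judged then, once.
The state is a dict: "time_s": time; "joints": joint angles; "qd": joint speeds; "joint_torque": joint torques, N m; "tcp_pos": TCP position; "tcp_rot": TCP orientation; "force": force on the tool from outside, world axes, zero at the start; "torque": the same for the moment, N m; "width": opening from 0.0 (shut) to 1.0 (fully open); "grasp_force": force on a finger pad.
Only numpy, scipy, OpenCV 4.12 (cv2) and the standard library are available. Lean on these libraries where they do the work, as an engineer would, in place of code of your own. Each camera call takes 0.05 s, during which the arm holds its last target. There are 200 camera calls.

### The job

With the hitch latch still shut, hold the wooden knob of the stirring arm and stir the polishing beads: swing the rod in the tub to the left, to the right and to the left again (as seen from the robot), about 2.5 cm to each side of the station's centre line. Then let go of the knob, pull the coupler's spring latch tab sideways to the fixed ear, lift the arm off its ball by them, and keep holding it roughly level in the air with the rod's tip well clear above the tub's rim: the job ends while you hold it up. Spill no beads and leave the tape roll, spectacle frame, compound bar and pot where they are.

Things in the scene. Friction and masses are not known exactly. Their poses are not given: they have to be found in the camera images.
- station: Fixed stirring station: steel base plate 240x116x8 mm flat on the table, origin at the centre of its underside. Its x axis runs from the hitch post (nearer the robot, at x = -57 mm) to the tub (farther, at x = +58 mm), y to the left of that, z up; turned up to 30 degrees from straight ahead.
- ball (a point): Centre of the 26 mm hitch ball on a 12 mm neck, 85.5 mm above the table, over a round pad 68 mm across whose top is at 60 mm. The stirring arm swivels about the vertical through it.
- tub_rim (a point): Centre of the mouth of the round open metal tub at rim height, 58 mm above the table. Outside diameter 108, wall 4, inner floor 13 mm above the table.
- stirrer: The whole loose stirring arm (about 0.4 kg): grey coupler housing, tongue, rod, knob, latch. Origin at the middle of the housing's underside, resting on the post's pad 60 mm above the table. x from the ball along the tongue to the knob, y to the left of that, z up. Housing 52 (x) by 36 (y) mm, its top 46 mm above the origin.
- knob_mid (a point): Centre of the arm's upright round wooden knob: 18 mm across, 40 mm high (20 above and below this point), standing on the tongue, which is 14 mm wide. Straight above the stirring rod, 115 mm horizontally from the ball. Axes of the arm.
- rod_tip (a point): Lower tip of the 10 mm stirring rod, at the underside of the flat paddle on its end (34 mm along the arm's x, 6 mm thick, 12 mm high); 99 mm below knob_mid; about 4 mm over the tub's inner floor while the arm is hitched. Axes of the arm.
- latch_mid (a point): Point of the arm midway between the outer faces of ear and latch tab when the latch is fully pulled, half-way up them; 130 mm above the table while hitched, 24 mm above the housing's top, 16 mm below the tops of ear and tab. Ear and tab span 50 mm with the latch shut, 35 mm when pulled. Axes of the arm.
- ear_face (a point): Centre of the outer face of the fixed grey ear, an upright plate 30 mm wide along the arm's x, on top of the coupler; 17.5 mm to the +y side of latch_mid. The housing's top (24 mm below this point) reaches 6 mm farther out than this face: fingertips must stay above it.
- tab_face (a point): Centre of the outer face of the steel latch tab, an upright plate 30 mm wide along the arm's x, facing the ear; 32.5 mm to the -y side of latch_mid with the latch shut, 17.5 mm when fully pulled. Squeezing or pulling it toward the ear (arm's +y) opens the latch.
- latch (a joint): Spring latch of the coupler, in m: 0 shut, 0.015 fully pulled toward the ear. A slotted plate under the ball holds the arm down until the latch is pulled about 13 mm. The spring takes 4.5 N at the start and 9 N at full travel and shuts the latch again when let go.
- bead0_center (a point): Centre of a loose wooden polishing bead, 16 mm ball, one of eight on the tub's floor.
- bead1_center (a point): Centre of a loose wooden polishing bead, 16 mm ball, one of eight on the tub's floor.
- bead2_center (a point): Centre of a loose wooden polishing bead, 16 mm ball, one of eight on the tub's floor.
- bead3_center (a point): Centre of a loose wooden polishing bead, 16 mm ball, one of eight on the tub's floor.
- bead4_center (a point): Centre of a loose wooden polishing bead, 16 mm ball, one of eight on the tub's floor.
- bead5_center (a point): Centre of a loose wooden polishing bead, 16 mm ball, one of eight on the tub's floor.
- bead6_center (a point): Centre of a loose wooden polishing bead, 16 mm ball, one of eight on the tub's floor.
- bead7_center (a point): Centre of a loose wooden polishing bead, 16 mm ball, one of eight on the tub's floor.
- tape_roll: Bystander: roll of masking tape lying flat, 104 mm across, 19 high; origin at its underside's centre.
- frame_red: Bystander: folded red spectacle frame, 48x148x14 mm; origin at its underside's centre.
- compound_yellow: Bystander: yellow bar of polishing compound, 45x110x38 mm; origin at its underside's centre.
- pot_paste: Bystander: white screw-top pot with a red lid, 65 mm across, 42 high; origin at its underside's centre.
Things that resemble listed ones, but are neither listed nor needed, are in the scene too. What is shaped like the stirrer but turquoise is not meant.

How it is judged:
On the way, in this order (a step that is already met when the one before it is completed fails the run):
1. rod swung at least 16 mm to the left of the station's centre line, knob held, latch shut (y of rod_tip in the frame of station above 0.016 m and value of joint latch below 0.004 m and z of latch_mid in the frame of station below 0.138 m and contact force between stirrer and the fingers above 0.3 N), for 0.05 s.
2. rod swung at least 16 mm to the right, knob held, latch shut (y of rod_tip in the frame of station below -0.016 m and value of joint latch below 0.004 m and z of latch_mid in the frame of station below 0.138 m and contact force between stirrer and the fingers above 0.3 N), for 0.05 s.
3. rod swung at least 16 mm to the left again, knob held, latch shut, beads pushed about (at least one by 3 mm) (all of step 1 and distance of any of bead0_center, bead1_center, bead2_center, bead3_center, bead4_center, bead5_center, bead6_center, bead7_center from where it was at the start of the episode above 0.003 m), for 0.05 s.
4. latch pulled at least 12 mm with the coupler still down on its ball (value of joint latch above 0.012 m and z of latch_mid in the frame of station below 0.138 m), for 0.1 s.
5. arm lifted off the ball, rod tip above the tub's rim (z of rod_tip in the frame of station above 0.062 m and contact force between stirrer and the fingers above 1 N and contact force between stirrer and station below 0.1 N), for 0.2 s.
At the end, for the whole second after the job is handed in: The arm hangs still (under 30 mm/s) in the fingers, touching nothing of the station, rod tip 4 mm or more above the rim, tilt under 0.5 rad, latch still pulled 12 mm or more; all beads in the tub, bystanders within 30 mm of their places (all of step 5 and linear speed of stirrer below 0.03 m/s and angle between rod_tip's own z axis and vertical below 0.5 rad and value of joint latch above 0.012 m and horizontal distance between each of bead0_center, bead1_center, bead2_center, bead3_center, bead4_center, bead5_center, bead6_center, bead7_center and tub_rim below 0.052 m and z of each of bead0_center, bead1_center, bead2_center, bead3_center, bead4_center, bead5_center, bead6_center, bead7_center in the frame of station below 0.055 m and distance of each of tape_roll, frame_red, compound_yellow, pot_paste from where it was at the start of the episode below 0.03 m); the arm keeps its last pose, push and grip.
It fails at once if a bead is spilled from the tub (horizontal distance between any of bead0_center, bead1_center, bead2_center, bead3_center, bead4_center, bead5_center, bead6_center, bead7_center and tub_rim above 0.056 m).
It fails at once if a bystander is moved by more than 30 mm (distance of any of tape_roll, frame_red, compound_yellow, pot_paste from where it was at the start of the episode above 0.03 m).
It also fails if it takes over 45 s, if anything falls off the work surface, if the arm or the gripper's body presses on something with over 40 N, if the wrist force passes 120 N, or if a joint passes its speed limit or range.

## Working session

There is one attempt and no reset: what is moved stays moved. The work goes in short steps, Python scripts to look and compute and a tool call to move; the robot and the scene stay as the last step left them, time stands still between calls to the robot, and variables do not carry over. Pictures are saved under pics/ and viewed, at most 10 in all, crops included, and the job is handed in when it is done.

Besides the shell and the picture viewer there is one more tool, called after "Emit:" as a command line: name --argument value ..., lists and objects as JSON in quotes. arm_command: Moves the arm, as the interface text tells. Its arguments: {"type":"object","properties":{"commands":{"type":"array","items":{"type":"object","properties":{"claw":{"type":"number"},"xyz":{"type":"array","items":{"type":"number"}},"twist":{"type":"array","items":{"type":"number"}}}}}},"required":["commands"]}

```bash
mkdir -p pics; ls; python3 - <<'E'
from bench import *
import cv2,numpy as np
s=read_state(); print(s)
for n in("top","scene"):
    im,d=get_image(n); cv2.imwrite(f"pics/{n}0.png",im); np.save(f"{n}0.npy",d); print(n,camera_params(n))
print(camera_params("wrist"))
E
```

```text
pics
{'time_s': 0.0, 'joints': array([ 1.19551592e+00,  2.07418276e-01,  1.54295717e+00,  9.89159837e-06,
        1.39350282e+00, -1.50491277e-01]), 'qd': array([-0.00010498,  0.00182618,  0.00107357,  0.00036557, -0.00057344,
       -0.00100023]), 'joint_torque': array([ 2.93228932e-04, -3.83024848e+01, -2.91602808e+01, -1.74614634e-04,
        1.02207880e-02, -1.28526557e-05]), 'tcp_pos': array([0.12790656, 0.559861  , 0.24912517]), 'tcp_rot': array([[-9.74840591e-01,  2.22901560e-01, -8.46809891e-04],
       [ 2.22902890e-01,  9.74838343e-01, -2.12297005e-03],
       [ 3.52289416e-04, -2.25831375e-03, -9.99997388e-01]]), 'force': array([-0.53943778,  0.20512197, -0.8996799 ]), 'torque': array([ 0.02876248, -0.02650552, -0.01344845]), 'grasp_force': 0.0, 'width': 1.002689171854989}
top {'fx': 437.9357719959414, 'fy': 437.9357719959414, 'cx': 320.49943333221177, 'cy': 241.29885039540844, 'rvec': array([ 2.11533728, -2.16548026,  0.18266118]), 'tvec': array([0.02453057, 0.53772001, 1.01042035])}
scene {'fx': 438.8433024889408, 'fy': 438.8433024889408, 'cx': 317.7114582715376, 'cy': 238.6331021526789, 'rvec': array([ 1.9494635 , -0.55293013,  0.3883817 ]), 'tvec': array([-0.40655723,  0.19997754,  0.82176534])}
{'fx': 389.245177531026, 'fy': 389.245177531026, 'cx': 319.28241481770334, 'cy': 246.50281740811906, 'hand_eye': array([[-2.55473245e-04, -9.55779460e-01, -2.94084270e-01,
         7.49783795e-02],
       [ 9.99999830e-01, -3.98465887e-04,  4.26314228e-04,
         1.93385235e-04],
       [-5.24644932e-04, -2.94084111e-01,  9.55779400e-01,
        -1.23165013e-01],
       [ 0.00000000e+00,  0.00000000e+00,  0.00000000e+00,
         1.00000000e+00]])}
```

View pics/top0.png

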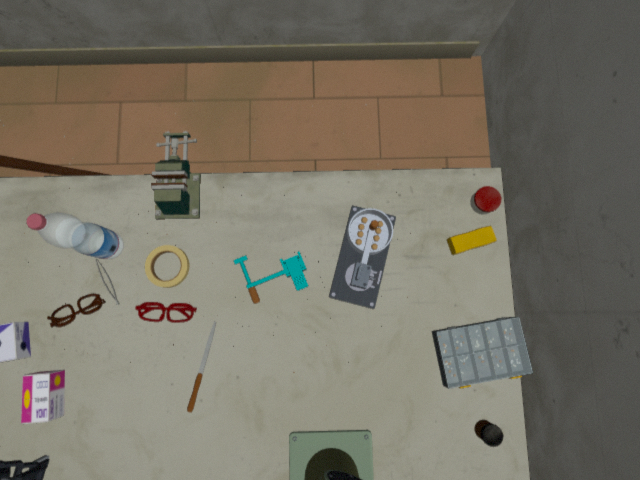

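View pics/scene0.png

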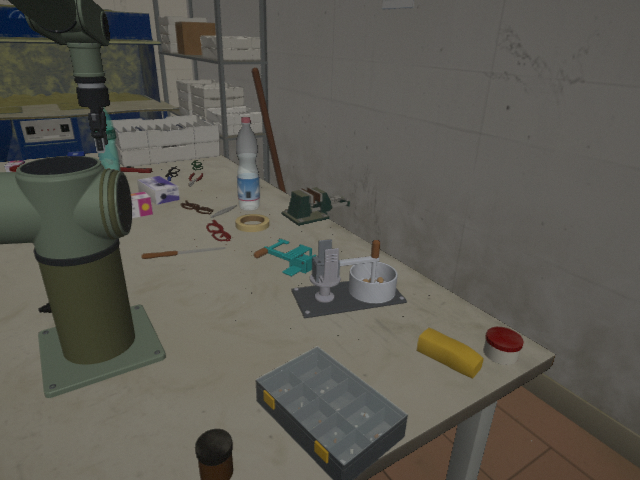

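Candidates: the grey arm on the station (top 368,258; scene 345,262), the turquoise look-alike (top 275,277; scene 285,252), and the green vise (top 175,185). By the description it is the grey one on the dark plate. I'll check it in a close crop.

```bash
cat > h.py <<'E'
import numpy as np,cv2
from bench import *
def ray(n,uv,s=None):
    c=camera_params(n); K=np.array([[c['fx'],0,c['cx']],[0,c['fy'],c['cy']],[0,0,1]])
    d=np.linalg.inv(K)@np.array([uv[0],uv[1],1.])
    if n=='wrist':
        H=c['hand_eye'];R=s['tcp_rot']@H[:3,:3];return s['tcp_rot']@H[:3,3]+s['tcp_pos'],R@d
    R=cv2.Rodrigues(c['rvec'])[0];return -R.T@c['tvec'],R.T@d
def onz(n,uv,z,s=None):
    o,d=ray(n,uv,s);return o+d*(z-o[2])/d[2]
def proj(n,P,s=None):
    c=camera_params(n)
    if n=='wrist':
        H=c['hand_eye'];p=s['tcp_rot'].T@(np.array(P)-s['tcp_pos']);p=H[:3,:3].T@(p-H[:3,3])
    else: p=cv2.Rodrigues(c['rvec'])[0]@np.array(P)+c['tvec']
    return np.array([c['fx']*p[0]/p[2]+c['cx'],c['fy']*p[1]/p[2]+c['cy']])
E
python3 - <<'E'
from h import *
im=cv2.imread('pics/top0.png')
for uv in [(352,206),(396,214),(374,308),(330,297)]: print(onz('top',uv,.008))
a=cv2.resize(im[195:320,310:420],None,fx=4.5,fy=4.5,interpolation=cv2.INTER_CUBIC); cv2.imwrite('pics/c1.png',a)
hsv=cv2.cvtColor(im,cv2.COLOR_BGR2HSV)
# plate: dark
m=(im.max(2)<95).astype(np.uint8); m[:195]=0;m[320:]=0;m[:,:320]=0;m[:,410:]=0
c=max(cv2.findContours(cv2.morphologyEx(m*255,cv2.MORPH_OPEN,np.ones((2,2))),0,1)[0],key=cv2.contourArea)
pts=np.array([onz('top',p[0],.008)[:2]*1000 for p in c],np.float32)
print(cv2.minAreaRect(pts)); print(cv2.boxPoints(cv2.minAreaRect(pts)))
E
```

```text
[ 0.63240251 -0.07007383  0.008     ]
[ 0.60924805 -0.18014662  0.008     ]
[ 0.37675873 -0.11450957  0.008     ]
[ 0.40582481 -0.00830332  0.008     ]
((476.1435852050781, -85.97108459472656), (114.64373779296875, 181.89669799804688), 74.07322692871094)
[[ 372.95685   -116.135544 ]
 [ 547.8711    -166.04956  ]
 [ 579.3303     -55.806625 ]
 [ 404.41608     -5.8926086]]
```

View pics/c1.png

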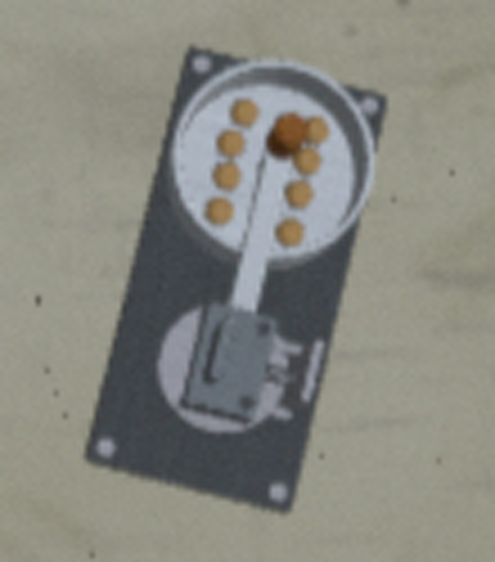

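The crop confirms the grey arm with wooden knob on the dark plate: knob at top pixel (374,225), coupler at (362,274). Now the estimates.

```bash
python3 - <<'E'
from h import *
c=np.array([(188,47),(386,97),(292,513),(87,458)])/4.5+[310,195]
P=np.array([onz('top',u,.008)[:2] for u in c]); print(P.round(4),P.mean(0))
ax=(P[0]+P[1]-P[2]-P[3]);print(np.degrees(np.arctan2(ax[1],ax[0])), np.linalg.norm(ax)/2)
k=onz('top',np.array((290,133))/4.5+[310,195],.136);print('knob',k)
t=onz('top',np.array((274,163))/4.5+[310,195],.058);print('tub',t)
s=read_state()
for tgt in ([.42,-.075,.33],):
    print(s['tcp_rot'].T@(np.array(tgt)-s['tcp_pos']))
E
```

```text
[[ 0.6339 -0.0696]
 [ 0.6027 -0.1792]
 [ 0.3743 -0.1166]
 [ 0.4064 -0.0067]] [ 0.50431204 -0.09301697]
-15.399458232023484 0.23640348989156715
knob [ 0.55777844 -0.10715716  0.136     ]
tub [ 0.55738645 -0.10862805  0.058     ]
[-0.42620513 -0.5539953  -0.07976197]
```

Emit:
arm_command --commands '[{"claw": 0.085, "xyz": [-0.03, -0.04, -0.06], "twist": [0, 0, 2.5]}, {"claw": 0.085, "xyz": [-0.426, -0.554, -0.08], "twist": [0, 0, 2.5]}, {"claw": 0.085, "xyz": [-0.426, -0.554, -0.08], "twist": [0, 0, 2.5]}, {"claw": 0.085, "xyz": [-0.426, -0.554, -0.08], "twist": [0, 0, 2.5]}, {"claw": 0.085, "xyz": [-0.426, -0.554, -0.08], "twist": [0, 0, 2.5]}, {"claw": 0.085, "xyz": [-0.426, -0.554, -0.08], "twist": [0, 0, 2.5]}, {"claw": 0.085, "xyz": [-0.426, -0.554, -0.08], "twist": [0, 0, 2.5]}, {"claw": 0.085, "xyz": [-0.426, -0.554, -0.08], "twist": [0, 0, 2.5]}, {"claw": 0.085, "xyz": [-0.426, -0.554, -0.08], "twist": [0, 0, 2.5]}, {"claw": 0.085, "xyz": [-0.426, -0.554, -0.08], "twist": [0, 0, 2.5]}, {"claw": 0.085, "xyz": [-0.426, -0.554, -0.08], "twist": [0, 0, 2.5]}, {"claw": 0.085, "xyz": [-0.426, -0.554, -0.08], "twist": [0, 0, 2.5]}]'

```text
time_s: 1.3
tcp_pos: [0.3707, 0.0306, 0.3229]
tcp_rot: [[-0.964, 0.266, 0.001], [0.266, 0.964, 0.0], [-0.0, 0.0, -1.0]]
force: [0.7, 1.0, -0.0]
width: 0.996
grasp_force: 0.0
```

Emit:
arm_command --commands '[{"claw": 0.085, "xyz": [-0.075, -0.089, 0], "twist": [0, 0, 0]}, {"claw": 0.085, "xyz": [-0.075, -0.089, 0], "twist": [0, 0, 0]}, {"claw": 0.085, "xyz": [-0.075, -0.089, 0], "twist": [0, 0, 0]}, {"claw": 0.085, "xyz": [-0.075, -0.089, 0], "twist": [0, 0, 0]}, {"claw": 0.085, "xyz": [-0.075, -0.089, 0], "twist": [0, 0, 0]}]'

```text
time_s: 1.8
tcp_pos: [0.4188, -0.0724, 0.3224]
tcp_rot: [[-0.964, 0.265, -0.002], [0.265, 0.964, 0.001], [0.002, 0.001, -1.0]]
force: [0.1, -0.8, 0.1]
width: 0.991
grasp_force: 0.0
```

```bash
python3 - <<'E'
from h import *
import pickle
s=read_state(); im,d=get_image('wrist'); cv2.imwrite('pics/w1.png',im); np.save('w1.npy',d); pickle.dump(s,open('w1.pkl','wb')); print(s['tcp_pos'],s['tcp_rot'])
E
```

```text
[ 0.41884726 -0.07243507  0.32235856] [[-9.64117351e-01  2.65471575e-01 -1.60526034e-03]
 [ 2.65469542e-01  9.64118270e-01  1.37274778e-03]
 [ 1.91208634e-03  8.97342230e-04 -9.99997769e-01]]
```

View pics/w1.png

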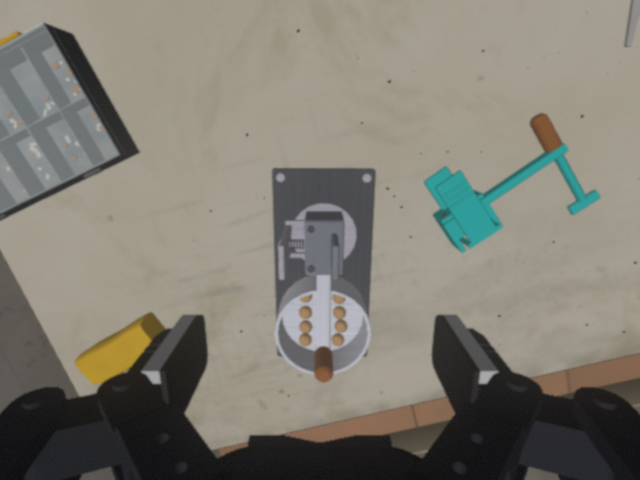

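Wrist view: plate's near corners at (273,169) and (375,169), knob from (323,350) up to (323,382), ear plate at (336,255), latch tab at (282,260), tub centred near (323,332).

```bash
python3 - <<'E'
from h import *
import pickle
s=pickle.load(open('w1.pkl','rb')); im=cv2.imread('pics/w1.png'); d=np.load('w1.npy')
w=lambda u,z:onz('wrist',u,z,s)
A,B=w((272.5,168.5),.008),w((376,168.5),.008); print(A,B,np.linalg.norm(A-B))
y=(B-A)[:2];y/=np.linalg.norm(y);x=np.array([y[1],-y[0]]); print('yaw',np.degrees(np.arctan2(x[1],x[0])))
st=(A+B)[:2]/2+.12*x; print('station',st,'ball',st-.057*x)
hsv=cv2.cvtColor(im,cv2.COLOR_BGR2HSV)
m=((hsv[...,0]<16)&(hsv[...,1]>120)&(hsv[...,2]<150)).astype(np.uint8);m[:340]=0;m[395:]=0;m[:,:300]=0;m[:,345:]=0
ys,xs=np.nonzero(m);print('knob px',xs.min(),xs.max(),ys.min(),ys.max())
top=xs[ys>ys.max()-10];k=w((top.min()/2+top.max()/2,ys.max()),.136); print('far edge top',k)
# depth cloud in station frame
v,u=np.mgrid[160:400,265:385]; o,_=ray('wrist',(0,0),s)
c=camera_params('wrist');H=c['hand_eye']
z=d[v,u];p=np.stack([(u-c['cx'])/c['fx']*z,(v-c['cy'])/c['fy']*z,z],-1)
P=(p@H[:3,:3].T+H[:3,3])@s['tcp_rot'].T+s['tcp_pos']
q=np.stack([(P[...,:2]-st)@x,(P[...,:2]-st)@y,P[...,2]],-1)*1000
def rep(n,mm):
    a=q[mm&(z>0)]; 
    if len(a): print(n,len(a),'med',np.median(a,0).round(1),'p3',np.percentile(a,3,0).round(1),'p97',np.percentile(a,97,0).round(1))
rep('knobtop',(q[...,2]>130)&(q[...,0]>30))
rep('eartop',(q[...,2]>138)&(q[...,0]<0)&(q[...,1]>0))
rep('tabtop',(q[...,2]>138)&(q[...,0]<0)&(q[...,1]<0))
rep('housing',(abs(q[...,2]-106)<4)&(q[...,0]<0))
rep('tongue',(abs(q[...,2]-95)<10)&(q[...,0]>0))
rep('rim',(abs(q[...,2]-58)<4)&(q[...,0]>0))
E
```

```text
[ 0.37500776 -0.11339176  0.008     ] [ 0.40549326 -0.00284841  0.008     ] 0.11466994693323071
yaw -15.417721941755566
station [ 0.5059321 -0.0900226] ball [ 0.45098335 -0.07486891]
knob px 316 330 366 380
far edge top [ 0.5641168  -0.10836768  0.136     ]
knobtop 246 med [ 54.9  -1.3 134.5] p3 [ 49.2  -8.7 131. ] p97 [ 62.7   5.3 136.4]
eartop 279 med [-59.1   7.3 145. ] p3 [-72.2   4.7 140.4] p97 [-44.2  10.5 146.6]
tabtop 237 med [-58.5 -36.3 145.3] p3 [-72.3 -39.  139. ] p97 [-44.3 -34.3 146.5]
housing 1821 med [-61.   -4.1 105.5] p3 [-82.4 -18.9 103.8] p97 [-33.8  15.7 107.7]
tongue 709 med [27.8 -1.8 95.5] p3 [ 1.6 -7.9 93.8] p97 [ 51.8   5.3 102.4]
rim 994 med [ 55.7 -11.3  57.3] p3 [  6.3 -53.3  54.4] p97 [106.   49.7  58.7]
```

```bash
python3 - <<'E'
from h import *
import pickle
s=pickle.load(open('w1.pkl','rb')); d=np.load('w1.npy')
c=camera_params('wrist');H=c['hand_eye']
v,u=np.mgrid[300:400,130:210];z=d[v,u];p=np.stack([(u-c['cx'])/c['fx']*z,(v-c['cy'])/c['fy']*z,z],-1)@H[:3,:3].T+H[:3,3]
a=p[(z>0)&(z<.25)];print('finger tool-frame',a.max(0),np.percentile(a,98,0),a.min(0))
yaw=np.radians(-15.42);x=np.array([np.cos(yaw),np.sin(yaw)]);y=np.array([-x[1],x[0]]);st=np.array([.50593,-.09002])
f=lambda X,Y:st+X*x+Y*y
for n,P in(('knob',(.0555,-.0013)),('latch',(-.0585,-.0071))):
    w=np.r_[f(*P),.118]; print(n,w,'tool shift',s['tcp_rot'].T@(w-s['tcp_pos']))
E
```

```text
finger tool-frame [ 0.01398882 -0.03687299  0.00695363] [ 0.01247752 -0.04129598  0.00383581] [-0.01168831 -0.05631166 -0.04548852]
knob [ 0.55908649 -0.10603024  0.118     ] tool shift [-0.14451632  0.00465642  0.20408686]
latch [ 0.44764801 -0.0813097   0.118     ] tool shift [-0.03051399 -0.0010938   0.20429969]
```

Emit:
arm_command --commands '[{"claw": 0.085, "xyz": [-0.05, 0.002, 0.03], "twist": [0, 0, 0]}, {"claw": 0.085, "xyz": [-0.1, 0.004, 0.04], "twist": [0, 0, 0]}, {"claw": 0.085, "xyz": [-0.1445, 0.0047, 0.06], "twist": [0, 0, 0]}, {"claw": 0.085, "xyz": [-0.1445, 0.0047, 0.1], "twist": [0, 0, 0]}, {"claw": 0.085, "xyz": [-0.1445, 0.0047, 0.13], "twist": [0, 0, 0]}, {"claw": 0.085, "xyz": [-0.1445, 0.0047, 0.16], "twist": [0, 0, 0]}, {"claw": 0.085, "xyz": [-0.1445, 0.0047, 0.185], "twist": [0, 0, 0]}, {"claw": 0.085, "xyz": [-0.1445, 0.0047, 0.204], "twist": [0, 0, 0]}, {"claw": 0.085, "xyz": [-0.1445, 0.0047, 0.204], "twist": [0, 0, 0]}]'

```text
time_s: 2.75
tcp_pos: [0.557, -0.1038, 0.1158]
tcp_rot: [[-0.965, 0.263, -0.007], [0.262, 0.965, 0.003], [0.008, 0.001, -1.0]]
force: [-1.1, 0.2, -0.6]
width: 0.996
grasp_force: 0.0
```

```bash
python3 - <<'E'
from h import *
s=read_state();print(s['tcp_pos'],s['force']);im,d=get_image('wrist'); cv2.imwrite('pics/w2.png',im)
E
```

```text
[ 0.55704656 -0.10378775  0.11579384] [-1.11017542  0.18603565 -0.58131073]
```

View pics/w2.png

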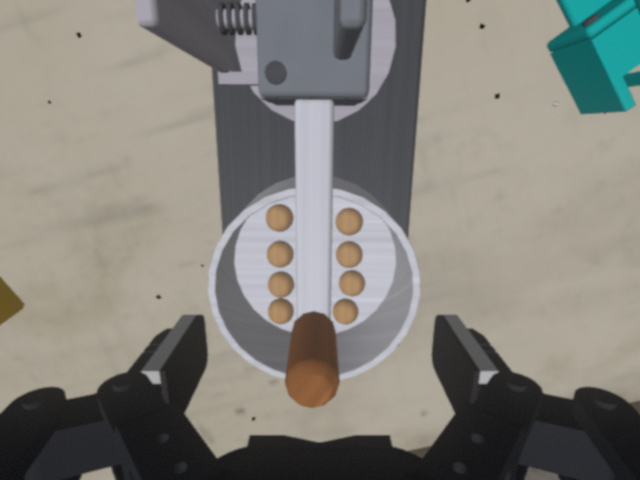

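The knob's top is at (313,386), midway between the fingers, about 1.5 mm to the right of the centre line. Beads are in two rows beside the tongue. Closing now.

Emit:
arm_command --commands '[{"claw": 0.04, "xyz": [-0.002, -0.0015, 0], "twist": [0, 0, 0]}, {"claw": 0.0, "xyz": [-0.002, -0.0015, 0], "twist": [0, 0, 0]}, {"claw": 0.0, "xyz": [-0.002, -0.0015, 0], "twist": [0, 0, 0]}, {"claw": 0.0, "xyz": [-0.002, -0.0015, 0], "twist": [0, 0, 0]}, {"claw": 0.0, "xyz": [-0.002, -0.0015, 0], "twist": [0, 0, 0]}, {"claw": 0.0, "xyz": [-0.002, -0.0015, 0], "twist": [0, 0, 0]}, {"claw": 0.0, "xyz": [-0.002, -0.0015, 0], "twist": [0, 0, 0]}]'

```text
time_s: 3.5
tcp_pos: [0.5621, -0.1091, 0.1195]
tcp_rot: [[-0.964, 0.265, 0.001], [0.265, 0.964, -0.0], [-0.001, 0.0, -1.0]]
force: [1.2, 0.6, 1.6]
width: 0.194
grasp_force: 58.5
```

Emit:
arm_command --commands '[{"claw": 0.0, "xyz": [0, 0.005, 0], "twist": [0, 0, -2.5]}, {"claw": 0.0, "xyz": [0.0005, 0.01, 0], "twist": [0, 0, -5]}, {"claw": 0.0, "xyz": [0.001, 0.015, 0], "twist": [0, 0, -7.5]}, {"claw": 0.0, "xyz": [0.002, 0.02, 0], "twist": [0, 0, -10]}, {"claw": 0.0, "xyz": [0.003, 0.026, 0], "twist": [0, 0, -13]}, {"claw": 0.0, "xyz": [0.003, 0.026, 0], "twist": [0, 0, -13]}, {"claw": 0.0, "xyz": [0.003, 0.026, 0], "twist": [0, 0, -13]}]'

```text
time_s: 4.2
tcp_pos: [0.5665, -0.0835, 0.1196]
tcp_rot: [[-0.999, 0.042, 0.002], [0.042, 0.999, -0.001], [-0.002, -0.001, -1.0]]
force: [2.4, -1.0, 2.8]
width: 0.194
grasp_force: 58.6
```

Emit:
arm_command --commands '[{"claw": 0.0, "xyz": [0.0002, -0.0065, 0], "twist": [0, 0, 3]}, {"claw": 0.0, "xyz": [0.0007, -0.013, 0], "twist": [0, 0, 6.5]}, {"claw": 0.0, "xyz": [0.0015, -0.0195, 0], "twist": [0, 0, 9.5]}, {"claw": 0.0, "xyz": [0.0029, -0.026, 0], "twist": [0, 0, 13]}, {"claw": 0.0, "xyz": [0.0045, -0.032, 0], "twist": [0, 0, 16]}, {"claw": 0.0, "xyz": [0.0063, -0.0375, 0], "twist": [0, 0, 19]}, {"claw": 0.0, "xyz": [0.0085, -0.043, 0], "twist": [0, 0, 22]}, {"claw": 0.0, "xyz": [0.011, -0.0475, 0], "twist": [0, 0, 25]}, {"claw": 0.0, "xyz": [0.011, -0.0475, 0], "twist": [0, 0, 25]}, {"claw": 0.0, "xyz": [0.011, -0.0475, 0], "twist": [0, 0, 25]}]'

```text
time_s: 5.2
tcp_pos: [0.5534, -0.1304, 0.1196]
tcp_rot: [[-0.888, 0.46, 0.002], [0.46, 0.888, -0.001], [-0.002, 0.0, -1.0]]
force: [3.7, -1.1, 3.5]
width: 0.193
grasp_force: 58.7
```

Emit:
arm_command --commands '[{"claw": 0.0, "xyz": [0.0002, 0.0065, 0], "twist": [0, 0, -3]}, {"claw": 0.0, "xyz": [0.0007, 0.013, 0], "twist": [0, 0, -6.5]}, {"claw": 0.0, "xyz": [0.0015, 0.0195, 0], "twist": [0, 0, -9.5]}, {"claw": 0.0, "xyz": [0.0029, 0.026, 0], "twist": [0, 0, -13]}, {"claw": 0.0, "xyz": [0.0045, 0.032, 0], "twist": [0, 0, -16]}, {"claw": 0.0, "xyz": [0.0063, 0.0375, 0], "twist": [0, 0, -19]}, {"claw": 0.0, "xyz": [0.0085, 0.043, 0], "twist": [0, 0, -22]}, {"claw": 0.0, "xyz": [0.011, 0.0475, 0], "twist": [0, 0, -25]}, {"claw": 0.0, "xyz": [0.011, 0.0475, 0], "twist": [0, 0, -25]}, {"claw": 0.0, "xyz": [0.011, 0.0475, 0], "twist": [0, 0, -25]}]'

```text
time_s: 6.2
tcp_pos: [0.5651, -0.083, 0.1193]
tcp_rot: [[-0.999, 0.042, 0.001], [0.042, 0.999, -0.001], [-0.001, -0.001, -1.0]]
force: [3.7, -1.3, 3.1]
width: 0.185
grasp_force: 58.8
```

```bash
python3 - <<'E'
from h import *
s=read_state();print(s['tcp_pos']);im,d=get_image('wrist'); cv2.imwrite('pics/w3.png',im)
E
```

```text
[ 0.56506843 -0.08299983  0.11931267]
```

View pics/w3.png

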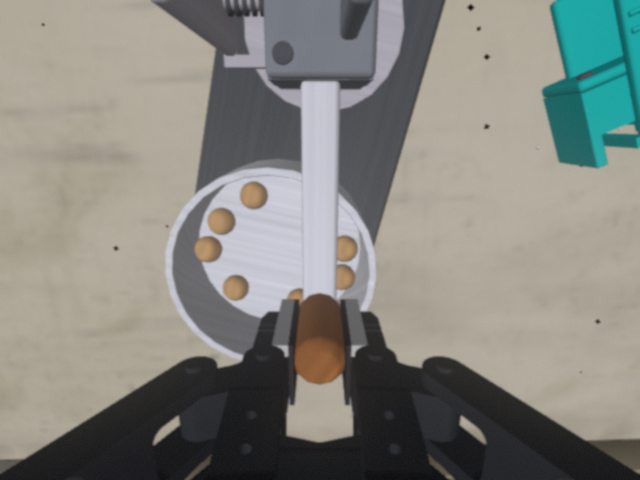

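The arm is swung left (knob at (320,340)) and beads have moved: four at left around (220,240), two at right at (345,260). Returning to centre, releasing, and rising.

Emit:
arm_command --commands '[{"claw": 0.0, "xyz": [0.0002, -0.0065, 0], "twist": [0, 0, 3]}, {"claw": 0.0, "xyz": [0.0007, -0.013, 0], "twist": [0, 0, 6.5]}, {"claw": 0.0, "xyz": [0.0015, -0.0195, 0], "twist": [0, 0, 9.5]}, {"claw": 0.0, "xyz": [0.0029, -0.0255, 0], "twist": [0, 0, 13]}, {"claw": 0.0, "xyz": [0.0029, -0.0255, 0], "twist": [0, 0, 13]}, {"claw": 0.085, "xyz": [0.0029, -0.0255, 0], "twist": [0, 0, 13]}, {"claw": 0.085, "xyz": [0.0029, -0.0255, 0], "twist": [0, 0, 13]}, {"claw": 0.085, "xyz": [0.0029, -0.0255, 0], "twist": [0, 0, 13]}, {"claw": 0.085, "xyz": [0.0029, -0.0255, 0], "twist": [0, 0, 13]}, {"claw": 0.085, "xyz": [0.0029, -0.0255, -0.05], "twist": [0, 0, 13]}, {"claw": 0.085, "xyz": [0.0029, -0.0255, -0.1], "twist": [0, 0, 13]}, {"claw": 0.085, "xyz": [0.0029, -0.0255, -0.15], "twist": [0, 0, 13]}]'

```text
time_s: 7.45
tcp_pos: [0.5599, -0.1078, 0.2698]
tcp_rot: [[-0.964, 0.265, -0.002], [0.265, 0.964, 0.001], [0.002, 0.0, -1.0]]
force: [1.4, -0.6, 0.9]
width: 1.001
grasp_force: 0.0
```

Emit:
arm_command --commands '[{"claw": 0.085, "xyz": [0.05, -0.002, -0.02], "twist": [0, 0, 0]}, {"claw": 0.085, "xyz": [0.1, -0.005, -0.02], "twist": [0, 0, 0]}, {"claw": 0.085, "xyz": [0.118, -0.005, -0.02], "twist": [0, 0, 0]}, {"claw": 0.085, "xyz": [0.118, -0.005, -0.02], "twist": [0, 0, 0]}, {"claw": 0.085, "xyz": [0.118, -0.005, -0.02], "twist": [0, 0, 0]}]'

```text
time_s: 7.95
tcp_pos: [0.4457, -0.0816, 0.2891]
tcp_rot: [[-0.964, 0.265, 0.001], [0.265, 0.964, -0.0], [-0.001, -0.0, -1.0]]
force: [0.6, -0.4, -0.3]
width: 0.999
grasp_force: 0.0
```

```bash
python3 - <<'E'
from h import *
import pickle
s=read_state();print(s['tcp_pos'],s['tcp_rot']);im,d=get_image('wrist'); cv2.imwrite('pics/w4.png',im);np.save('w4.npy',d); pickle.dump(s,open('w4.pkl','wb'))
c=camera_params('wrist');H=c['hand_eye']
v,u=np.mgrid[0:480,180:460];z=d[v,u];p=np.stack([(u-c['cx'])/c['fx']*z,(v-c['cy'])/c['fy']*z,z],-1)@H[:3,:3].T+H[:3,3]
P=p@s['tcp_rot'].T+s['tcp_pos']; x,y,h=p[...,0]*1e3,p[...,1]*1e3,P[...,2]*1e3
def rep(n,m):
    m=m&(z>.1);print(n,m.sum(),*[np.percentile(a[m],[2,50,98]).round(1) for a in(x,y,h)] if m.sum() else '')
rep('ear',(h>138)&(h<152)&(y>0)&(y<40)&(x>-40))
rep('tab',(h>138)&(h<152)&(y<-5)&(x>-40))
rep('knob',(h>131)&(h<140)&(x<-85))
for a in(-80,-40): rep(f'tongue{a}',(h>92)&(h<99)&(abs(x-a)<5))
E
```

```text
[ 0.44567498 -0.08163717  0.28914741] [[-9.64223016e-01  2.65090117e-01  1.09793980e-03]
 [ 2.65089737e-01  9.64223626e-01 -4.80932606e-04]
 [-1.18614998e-03 -1.72673715e-04 -9.99999282e-01]]
ear 357 [-15.   -0.2  13.2] [14.  17.1 20. ] [139.9 145.3 146.8]
tab 303 [-14.5   0.3  14.2] [-29.5 -26.9 -24.7] [138.6 145.3 146.8]
knob 291 [-122.1 -113.8 -107.8] [-1.6  5.8 13.4] [131.2 134.4 136. ]
tongue-80 157 [-84.7 -80.  -75.2] [ 0.1  6.4 13.5] [93.4 95.2 96.7]
tongue-40 169 [-44.8 -39.9 -35.2] [ 1.   7.8 14. ] [93.8 95.4 96.9]
```

View pics/w4.png

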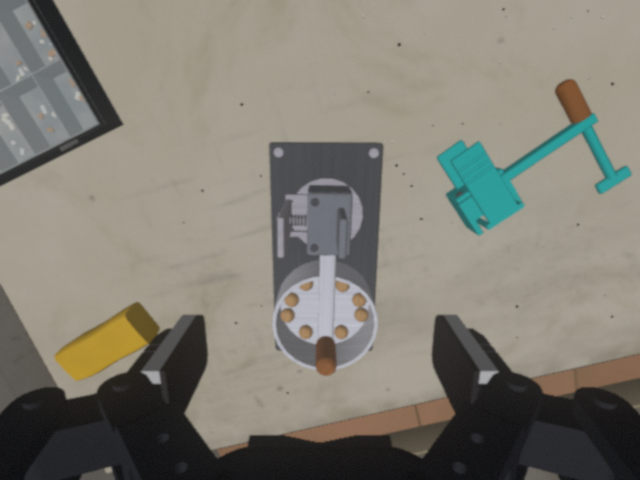

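Everything is in order: ear at (347,235), tab at (281,235), all eight beads in the tub. Pulled mid is about +2.5 mm in tool y. Descending and squeezing.

Emit:
arm_command --commands '[{"claw": 0.085, "xyz": [0, 0.0025, 0.04], "twist": [0, 0, 1]}, {"claw": 0.085, "xyz": [0, 0.0025, 0.08], "twist": [0, 0, 1]}, {"claw": 0.085, "xyz": [0, 0.0025, 0.115], "twist": [0, 0, 1]}, {"claw": 0.085, "xyz": [0, 0.0025, 0.14], "twist": [0, 0, 1]}, {"claw": 0.085, "xyz": [0, 0.0025, 0.157], "twist": [0, 0, 1]}, {"claw": 0.085, "xyz": [0, 0.0025, 0.157], "twist": [0, 0, 1]}, {"claw": 0.085, "xyz": [0, 0.0025, 0.157], "twist": [0, 0, 1]}]'

```text
time_s: 8.7
tcp_pos: [0.447, -0.0795, 0.1318]
tcp_rot: [[-0.959, 0.282, -0.001], [0.282, 0.959, 0.0], [0.001, 0.0, -1.0]]
force: [0.8, 0.2, 0.4]
width: 1.0
grasp_force: 0.0
```

Emit:
arm_command --commands '[{"claw": 0.055, "xyz": [0, 0, 0], "twist": [0, 0, 0]}, {"claw": 0.04, "xyz": [0, 0, 0], "twist": [0, 0, 0]}, {"claw": 0.02, "xyz": [0, 0, 0], "twist": [0, 0, 0]}, {"claw": 0.01, "xyz": [0, 0, 0], "twist": [0, 0, 0]}, {"claw": 0.0, "xyz": [0, 0, 0], "twist": [0, 0, 0]}, {"claw": 0.0, "xyz": [0, 0, 0], "twist": [0, 0, 0]}, {"claw": 0.0, "xyz": [0, 0, 0], "twist": [0, 0, 0]}, {"claw": 0.0, "xyz": [0, 0, 0], "twist": [0, 0, 0]}]'

```text
time_s: 9.5
tcp_pos: [0.4483, -0.0801, 0.1348]
tcp_rot: [[-0.959, 0.282, 0.005], [0.282, 0.959, -0.002], [-0.005, -0.001, -1.0]]
force: [-1.4, -0.7, 8.8]
width: 0.385
grasp_force: 59.9
```

Latch pulled (opening about 34 mm, 60 N). Lifting slowly.

Emit:
arm_command --commands '[{"claw": 0.0, "xyz": [0, 0, -0.005], "twist": [0, 0, 0]}, {"claw": 0.0, "xyz": [0, 0, -0.01], "twist": [0, 0, 0]}, {"claw": 0.0, "xyz": [0, 0, -0.02], "twist": [0, 0, 0]}, {"claw": 0.0, "xyz": [0, 0, -0.03], "twist": [0, 0, 0]}, {"claw": 0.0, "xyz": [0, 0, -0.04], "twist": [0, 0, 0]}, {"claw": 0.0, "xyz": [0, 0, -0.05], "twist": [0, 0, 0]}, {"claw": 0.0, "xyz": [0, 0, -0.06], "twist": [0, 0, 0]}, {"claw": 0.0, "xyz": [0, 0, -0.07], "twist": [0, 0, 0]}, {"claw": 0.0, "xyz": [0, 0, -0.08], "twist": [0, 0, 0]}, {"claw": 0.0, "xyz": [0, 0, -0.09], "twist": [0, 0, 0]}, {"claw": 0.0, "xyz": [0, 0, -0.095], "twist": [0, 0, 0]}, {"claw": 0.0, "xyz": [0, 0, -0.095], "twist": [0, 0, 0]}]'

```text
time_s: 10.7
tcp_pos: [0.4468, -0.0794, 0.228]
tcp_rot: [[-0.959, 0.282, 0.002], [0.282, 0.959, -0.001], [-0.002, -0.0, -1.0]]
force: [-0.3, 0.4, -3.3]
width: 0.383
grasp_force: 61.8
```

Emit:
arm_command --commands '[{"claw": 0.0, "xyz": [0, 0, 0], "twist": [0, 0, 0]}, {"claw": 0.0, "xyz": [0, 0, 0], "twist": [0, 0, 0]}, {"claw": 0.0, "xyz": [0, 0, 0], "twist": [0, 0, 0]}, {"claw": 0.0, "xyz": [0, 0, 0], "twist": [0, 0, 0]}, {"claw": 0.0, "xyz": [0, 0, 0], "twist": [0, 0, 0]}, {"claw": 0.0, "xyz": [0, 0, 0], "twist": [0, 0, 0]}]'

```text
time_s: 11.3
tcp_pos: [0.4462, -0.0792, 0.2268]
tcp_rot: [[-0.959, 0.282, -0.0], [0.282, 0.959, 0.0], [0.0, 0.0, -1.0]]
force: [-0.4, -0.0, -3.9]
width: 0.383
grasp_force: 61.8
```

```bash
python3 - <<'E'
from h import *
a,_=get_image('scene');b,_=get_image('wrist')
a=cv2.resize(a[150:400,220:540],(400,312)); b=cv2.resize(b,(400,300))[:300]
cv2.imwrite('pics/f.png',np.hstack([cv2.resize(a,(400,300)),b])); print(read_state()['force'],np.abs(read_state()['qd']).max())
E
```

```text
[ 0.2260839  -0.26863055 -3.46515121] 0.001826982588716196
```

View pics/f.png

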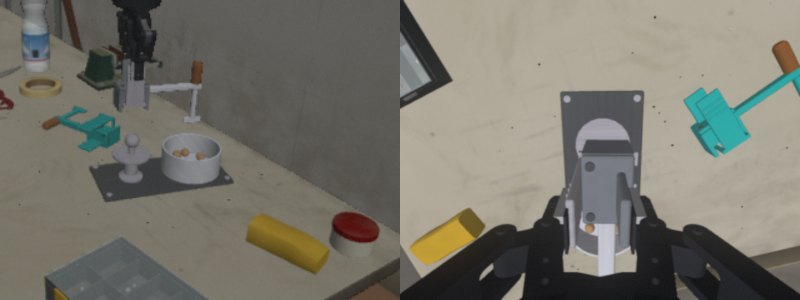

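The arm hangs level above the bare ball (130,140 in the left half). The paddle at (192,120) is well above the tub rim at (192,142), and the beads are in the tub. Handing in.

```bash
python3 -c "from bench import *; print(close_job())"
```

```text
the job is handed in; nothing more can be done
None
```

I stirred the beads left, right and left with the latch shut, pulled the latch, lifted the arm off its ball, and handed the job in at about 11.5 s with the arm held level above the tub; the beads looked to be in the tub and I saw no bystander moved, but no verdict came back.

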